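Third hand at the block carver's stop

TASK

The carver needs a third hand: wind the bench crank one full turn clockwise, until it will go no further, so that the sunken stop plate comes up out of the jig board; then fetch the printing block that has a handle, lay it flat along the jig board and push its plain end squarely against the middle of the raised plate with a steady 12 N or so (8 to 16 N will do; the plate is sprung and gives 1 mm per newton). Never drive the plate to the end of its spring travel, and leave the plain block, the white jar, the chisel and the bowl where they are. Finish while still holding the block pressed there, so that the carver can pin it down.

Things in the scene. Friction and masses are not known exactly. Their poses are not given: they have to be found in the camera images.
- jig: Fixed wooden jig board, 313 mm long (x -150 to +163 mm), 120 mm wide (y), 20 mm thick; origin on its underside, on the long centre line. Its top, 20 mm above the bench, is bare from x -150 to +89 mm; there begins the slot, 44 x 92 mm, of the stop plate. The block is pushed along the jig's +x, away from the robot. Yaw within 0.2 rad.
- stop: The lift carrying the stop plate in the jig's slot; the crank raises it straight up by 30 mm per full turn (proportionally). Origin at the middle of the upper front edge of the plate when unpressed: 1 mm below the board's top when down, 29 mm above it when up.
- stop_face (a point): Point on the front face (looks along the jig's -x, to the robot) of the steel stop plate, mid-width, 15 mm below its upper edge. Plate 80 mm wide, 8 thick, 40 tall; face at jig x = +92 mm when unpressed. Once raised, this point is 14 mm above the board's top, as is the middle of the laid block's end.
- stop_pad (a joint): How far the stop plate is pushed back along the jig's +x against its spring, m: 0 free, end of travel 0.025. Spring 1000 N/m, no preload: 0.012 means 12 N.
- crank_axis (a point): Fixed point on the crank's vertical axis, at the height to grip its handle (80 mm above the bench). The crank stands on a 70 mm square steel base, on the bench at the left (+y) of the jig.
- crank (a joint): Angle of the crank, rad, clockwise seen from above: 0 at the start against its lower end stop, 6.283 against its upper end stop after a full turn. Stays where it is left; takes about 2 N at the handle.
- crank_grip (a point): Middle of the crank's upright wooden handle: cylinder 22 mm across, 40 mm tall, 56 to 96 mm above the bench, 45 mm from the crank's axis. It spins freely on its pin, so it can be gripped from above and led round the circle without turning the gripper. The arm and hub beneath reach 55 mm above the bench.
- block: Loose wooden printing block, carved face up on the bench left or right of the jig: body 150 mm (x) x 56 (y) x 28 thick; at its -x end (robot side) a handle 45 mm long, 24 wide, 18 thick, 5 to 23 mm above the underside. Origin mid-underside of the body; x points from handle to plain end. 0.18 to 0.33 kg, centre of mass about 8 mm from the origin towards the handle.
- block_nose (a point): Middle of the block's plain end face, 75 mm along x from the block's origin and 14 mm above its underside: the face to press against the stop plate.
- blank: Plain wooden block without a handle, 130 x 56 x 28 mm, on the other side of the jig. Leave it alone. Origin at the middle of its underside.
- jar: White plastic jar, 44 mm across, 75 mm tall, beyond the jig. Leave alone.
- chisel: Wood-handled chisel, 170 mm long, lying beyond the right of the jig. Leave alone.
- bowl: Small blue ceramic bowl, 90 mm across, 40 mm tall, on the right. Leave alone.
Things that resemble listed ones, but are neither listed nor needed, are in the scene too. There is more than one size of the part that bears crank_axis; the job needs the middle-sized.

How it is judged:
On the way, in this order (a step that is already met when the one before it is completed fails the run):
1. the crank has been wound through its full turn and the stop plate is up (value of joint crank above 6 rad and z of stop in the frame of jig above 0.046 m), for 0.2 s.
2. the block lies on the jig board and is pressed squarely against the raised plate within the force band (value of joint crank above 6 rad and contact force between block and stop between 8 and 16 N and contact force between the fingers and block above 4 N and angle between the x axis of block and the x axis of jig, either way round below 0.07 rad and y of block_nose in the frame of jig between -0.015 and 0.015 m and distance between block_nose and stop_face below 0.025 m and z of block in the frame of jig between 0.017 and 0.0245 m and angle between block's own z axis and vertical below 0.05 rad and linear speed of block below 0.01 m/s), for 0.5 s.
At the end, for the whole second after the job is handed in: Fingers still on the block (over 4 N), pressing it on the raised plate with 8 to 16 N: plain end within 15 mm of the jig's centre line, square to 0.07 rad, flat on the board (4 mm, 0.05 rad), at rest; crank over 6.0 rad (all of step 2); the arm keeps its last pose, push and grip.
It fails at once if the stop plate driven to the end of its spring travel (value of joint stop_pad above 0.0235 m).
It fails at once if the plain block, the jar, the chisel or the bowl disturbed (moved over 30 mm) (distance of any of blank, jar, flask, chisel, mallet, brush, bowl from where it was at the start of the episode above 0.03 m).
It also fails if it takes over 72 s, if anything falls off the work surface, if the arm or the gripper's body presses on something with over 40 N, if the wrist force passes 120 N, or if a joint passes its speed limit or range.

ROBOT

A 6-joint arm with a two-finger parallel gripper is mounted at the origin on the work surface. World frame = base frame: x ahead of the robot, y to its left, z up, the work surface at z = 0. Lengths are in m, angles in rad, forces in N, time in s.
With the tool pointing down it reaches from about 0.3 to 0.875 m from the base axis. Payload 6.4 kg.
Tool frame: the origin (TCP) lies midway between the tips of the shut fingers; the grasp point (between the pads) lies 19 mm behind it; z points along the fingers, y is the line along which they close (so a half turn about z gives the same grasp; the last joint's range is limited). The gripper opens to 85 mm and grips with 20 to 120 N. Pads are 22 mm wide; open, the fingers measure 114 mm over their backs; the gripper's body (76 mm by 85 mm) begins 54 mm behind the grasp point. The pads swing forward as they close: fully open they stand 13 mm farther back than shut.
Start: joints at [1.133, 0.181, 1.607, -0, 1.354, -0.206], TCP at [0.132, 0.56, 0.231] pointing down, gripper open.
Joint ranges: [-2.99, 2.99], [-0.89, 2.07], [0.3, 2.58], [-1.14, 4.28], [0, 2.63], [-3.12, 3.12]. Speed limits (rad/s): [2.57, 2.57, 3.01, 3.14, 3.14, 3.14].

INTERFACE

Orientations are given as a unit quaternion [w, x, y, z].
In Python, from bench import * gives the robot as it stands.
- The arm moves only by the tool play_rows, never from a script. Its argument "plan" is a list of rows, each a list of 3 entries, a list of its own where there are three numbers: the finger opening in mm, from 0 to 85.4, then the shift along the tool's x, y, z normalised to -1 to 1, where 1 is 40 cm, then the turn about the tool's z normalised to -1 to 1, where 1 is pi rad. A call has 1 to 10 rows; each row is the pose to reach, as a shift and turn from the pose commanded when the call began, along the tool's axes at that moment, turning the shorter way round; what a row does not reach only later rows make up. A row lasts 1/10 s, in which the tool goes at most 50 mm and 8.59 degrees, less where a joint would pass 70% of its speed; a pose out of reach is approached as far as the arm can. A call with a number of a shift or a turn outside -1 to 1 is refused whole. A call with a gripper value outside its range is refused whole. The fingers move at their own pace and stop on an object; the grip force is fixed at half the most. Time passes only in rows, so rows that repeat a pose let the fingers close. It gives the time, the measured TCP pose, the force, the opening and the grip force at its end, in the units of the state.
- get_obs(): the state, without advancing time (a new reading comes with each control period).
- camera(name): name is "side" or "top"; returns a dict with "image" (480x640x3 uint8, red, green, blue), "range_z" (480x640 float32, m along the optical axis (not along the pixel's ray), 0 where there is no reading), "intrinsics" (3x3 intrinsics, pixels), "rvec" (rotation vector, rad) and "tvec" (3), from world to camera coordinates, as OpenCV has them. Camera axes: x right, y down, z forward; pixel columns grow to the right and rows downward; lengths in m; the calibration is good to about 2 mm. A picture is of the moment at which its call begins.
- hand_in(): hands the job in; it is judged then, once.
Trained networks look in a picture, given as the dict that the camera call returned (one of the last four; its "shot" number tells which), for a name from the list of things; names that differ only in an ending like _2 or _b are one class to them, and where a whole thing is asked for, a point or a joint stands for the part that bears it (a point fixed in the world has none). Each returns a list of dicts, best first, with "conf" (0 to 1); they miss things now and then, are a little off and sometimes report something else, mostly with a low value. They report only what shows in the picture. A call takes as long as a camera call. They do not tell look-alikes from the thing itself.
- search_frame(picture, label): "rect" ([centre column, centre row, width, height] in pixels, round what is visible of it).
- masks_of(picture, label): "mask" (480x640 bool, what is visible of it) and "rect" ([centre column, centre row, width, height] in pixels, round what is visible of it).
The state is a dict: "time_s": time; "q": joint angles; "dq": joint speeds; "joint_efforts": joint torques, N m; "eef_pos": TCP position; "eef_rot": TCP orientation; "wrist_force": force on the tool from outside, world axes, zero at the start; "torque": the same for the moment, N m; "opening": opening from 0.0 (shut) to 1.0 (fully open); "grasp_force": force on a finger pad.
Only numpy, scipy, OpenCV 4.12 (cv2) and the standard library are available. Lean on these libraries where they do the work, as an engineer would, in place of code of your own. Each camera call takes 0.05 s, during which the arm holds its last target. There are 200 camera calls.

## Working session

There is one attempt and no reset: what is moved stays moved. The work goes in short steps, Python scripts to look and compute and a tool call to move; the robot and the scene stay as the last step left them, time stands still between calls to the robot, and variables do not carry over. Pictures are saved under pics/ and viewed, at most 10 in all, crops included, and the job is handed in when it is done.

Besides the shell and the picture viewer there is one more tool, called after "Emit:" by a JSON object that holds its "fn" and its "kwargs", one argument or row to a line. play_rows: Moves the arm, as the interface text tells. Its arguments: {"type":"object","properties":{"plan":{"type":"array","items":{"type":"array"}}},"required":["plan"]}

```bash
ls; mkdir -p pics; python3 - <<'E'
from bench import *
import cv2,numpy as np
o=get_obs();print(o)
for n in("top","side"):
    c=camera(n);cv2.imwrite(f"pics/{n}0.png",c["image"][...,::-1])
    print(n,c["shot"],c["intrinsics"].tolist(),c["rvec"],c["tvec"])
    for l in("jig","stop","block","blank","crank_grip","crank","crank_axis"):
        try: print(l,[(round(d["conf"],2),np.round(d["rect"]).tolist()) for d in search_frame(c,l)])
        except Exception as e: print(l,e)
E
```

```text
pics
{'time_s': 0.0, 'q': array([ 1.13274441e+00,  1.81563731e-01,  1.60803088e+00,  6.33128930e-07,
        1.35384513e+00, -2.06284448e-01]), 'dq': array([-0.00171458, -0.00056516,  0.00028886,  0.00129706, -0.00140049,
        0.0008985 ]), 'joint_efforts': array([ 3.26919391e-03, -4.44877839e+01, -3.51338053e+01,  2.39609420e-05,
        9.02444765e-03,  4.07427308e-05]), 'eef_pos': array([0.13179911, 0.55909512, 0.23036037]), 'eef_rot': array([-2.92710328e-04,  1.15624558e-01,  9.93292559e-01, -8.75933900e-04]), 'wrist_force': array([-0.36835916, -0.2868956 ,  0.44729395]), 'torque': array([-0.01768472, -0.01897169, -0.00118552]), 'grasp_force': 0.0, 'opening': 1.0025962035329996}
top 1 [[505.07474169787486, 0.0, 320.60332086843374], [0.0, 505.07474169787486, 229.67473659199158], [0.0, 0.0, 1.0]] [ 2.20860752 -2.16158167  0.14216594] [-0.10306237  0.53048733  1.04112645]
jig [(0.89, [317.0, 214.0, 56.0, 144.0]), (0.18, [134.0, 264.0, 56.0, 98.0])]
stop [(0.59, [320.0, 167.0, 41.0, 18.0])]
block [(0.76, [135.0, 263.0, 49.0, 93.0]), (0.28, [318.0, 174.0, 33.0, 2.0])]
blank [(0.61,
[... 432 characters left out ...]
0796423897611, 0.0, 312.8828328807984], [0.0, 600.0796423897611, 244.9654600476212], [0.0, 0.0, 1.0]] [ 2.09249409 -0.42336949  0.21901975] [-0.50331366  0.15141401  1.05383964]
jig [(0.82, [343.0, 280.0, 171.0, 75.0])]
stop [(0.52, [387.0, 266.0, 26.0, 19.0])]
block [(0.61, [233.0, 202.0, 78.0, 35.0])]
blank [(0.61, [326.0, 361.0, 84.0, 49.0])]
crank_grip [(0.89, [298.0, 227.0, 26.0, 31.0]), (0.86, [194.0, 240.0, 42.0, 38.0]), (0.51, [371.0, 217.0, 9.0, 21.0])]
crank [(0.88, [298.0, 228.0, 24.0, 22.0]), (0.79, [193.0, 240.0, 44.0, 41.0]), (0.56, [372.0, 215.0, 7.0, 11.0])]
crank_axis [(0.92, [300.0, 238.0, 41.0, 34.0]), (0.82, [207.0, 250.0, 68.0, 63.0]), (0.67, [370.0, 220.0, 27.0, 28.0])]
```

View pics/top0.png

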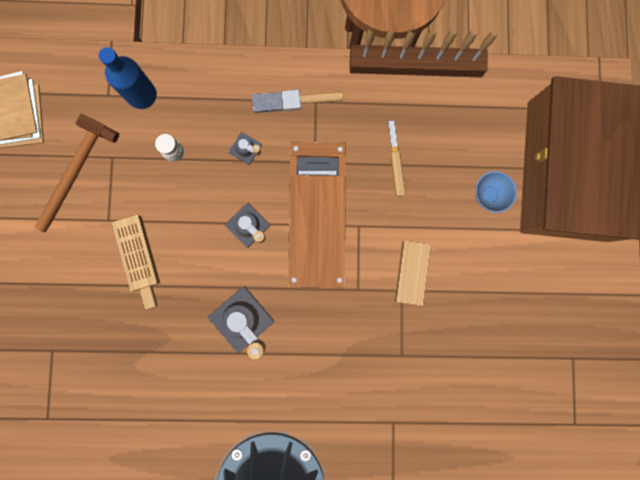

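View pics/side0.png

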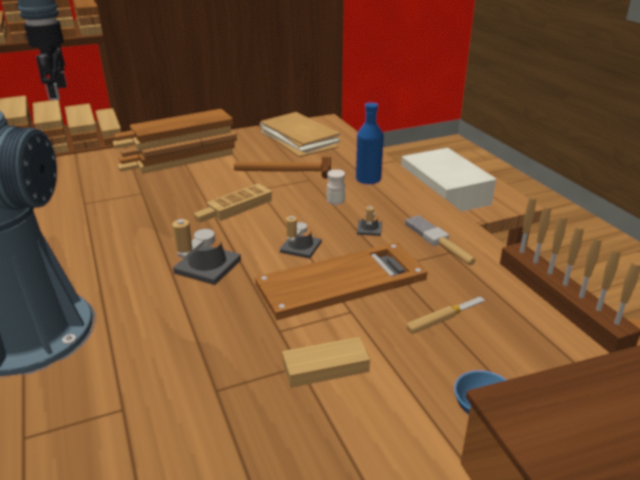

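Top view: three crank look-alikes sit at (245,148) small, (247,225) middle and (241,322) large. The middle one fits: its base should be 70 mm square. The handled block is at (135,262), the blank at (413,272), and the jig at (317,214) with its slot near (318,167). Next I measure them and make the crop.

```bash
cat > h.py <<'E'
from bench import *
import cv2,numpy as np
def pts(c,mask=None):
    K=c["intrinsics"];R=cv2.Rodrigues(np.array(c["rvec"],float))[0];t=np.array(c["tvec"]).ravel()
    v,u=np.mgrid[0:480,0:640];z=c["range_z"]
    P=np.stack([(u-K[0,2])/K[0,0]*z,(v-K[1,2])/K[1,1]*z,z],-1)
    W=(P-t)@R; W[z<=0]=np.nan
    return W if mask is None else W[mask]
def proj(c,p): return cv2.projectPoints(np.atleast_2d(np.array(p,float)),np.array(c["rvec"],float),np.array(c["tvec"],float),c["intrinsics"],None)[0][:,0]
def rect(P):  # xy minAreaRect in mm
    (cx,cy),(w,h),a=cv2.minAreaRect((P[:,:2]*1000).astype(np.float32)); 
    if w<h: w,h,a=h,w,a-90
    a=(a+90)%180-90
    return np.round([cx,cy,w,h,a],1)
E
python3 - <<'E'
from h import *
for n in("top","side"):
    c=camera(n);W=pts(c)
    print(n,"bench z",np.nanmedian(W[300:380,340:390,2] if n=="top" else W[330:400,150:200,2]))
    for l in("jig","block","blank","stop","crank_axis","crank_grip","crank"):
        for d in masks_of(c,l):
            if d["conf"]<.4: continue
            P=W[d["mask"]];P=P[~np.isnan(P[:,0])]
            zt=np.percentile(P[:,2],95)
            T=P[abs(P[:,2]-zt)<.006]
            print(l,round(d["conf"],2),np.round(d["rect"]),"all",rect(P),"ztop",round(zt,4),"top",rect(T),len(T),"med",np.round(np.median(T,0)*1000,1))
    if n=="top": cv2.imwrite("pics/crop1.png",cv2.resize(c["image"][100:370,90:370,::-1],None,fx=2.2,fy=2.2,interpolation=2))
E
```

```text
top bench z 0.00011823728633355489
jig 0.86 [317. 215.  59. 147.] all [569.5 -81.  311.8 121.3   0.9] ztop 0.0233 top [569.5 -82.1 311.9 118.8   0.9] 6788 med [551.3 -82.4  20.3]
block 0.57 [134. 262.  55.  93.] all [457.6 295.4 202.4  68.5  18.3] ztop 0.0313 top [455.7 289.5 194.9  57.7  18.3] 1913 med [474.9 295.9  28.5]
blank 0.77 [413. 273.  28.  63.] all [ 445.7 -290.6  130.7   62.5   -6.2] ztop 0.031 top [ 446.4 -288.7  129.7   56.9   -7.3] 1541 med [ 445.6 -288.4   28.2]
stop 0.75 [320. 165.  40.  18.] all [673.6 -82.4  75.5  39.9 -88.8] ztop 0.0212 top [672.9 -82.3  75.5  38.6 -88.4] 129 med [658.  -81.   18.5]
crank_axis 0.91 [243. 145.  34.  30.] all [706.8  69.9  69.3  55.1  62.1] ztop 0.0744 top [692.3  46.6  14.4  14.1  88.1] 55 med [692.3  47.2  74.5]
crank_axis 0.78 [248. 226.  43.  49.] all [535.7  59.3  92.9  68.   46.4] ztop 0.096 top [510.5  33.7  20.2  19.9 -87.7] 95 med [510.5  33.3  96.5]
crank_axis 0.78 [240. 325.  63.  73.] all [331.6  64.3 130.8 103.   42.2] ztop 0.1372 top [295.1  28.8  29.6  28.8 -44.5] 218 med [295.7  28.  137.5]
crank_grip 0.73 [252. 230.
[... 2310 characters left out ...]
all [720.7  92.4 133.4  16.8  60. ] ztop 0.0757 top [691.1  40.4  15.1  12.4  28. ] 29 med [691.4  40.1  74.4]
crank 0.67 [298. 230.  22.  20.] all [550.8  87.7 165.2  35.2  61. ] ztop 0.097 top [510.7  30.   20.7  18.   39.3] 59 med [509.8  28.5  95.6]
crank 0.65 [194. 240.  42.  42.] all [337.6 150.6 291.1  86.6  83.2] ztop 0.1383 top [294.4  26.3  31.2  29.1  74.6] 148 med [294.   22.8 137.5]
crank 0.62 [478. 392.  52.  44.] all [ 597.  -463.3  187.2   57.6   34.1] ztop 0.0408 top [ 614.5 -445.1   88.5   48.8   18.9] 326 med [ 622.5 -434.4   38.7]
crank 0.57 [371. 213.  10.  13.] all [728.1 106.4 165.   21.4  62.3] ztop 0.0757 top [691.5  41.8  16.8  14.8  43.7] 35 med [691.6  40.6  74.4]
```

View pics/crop1.png

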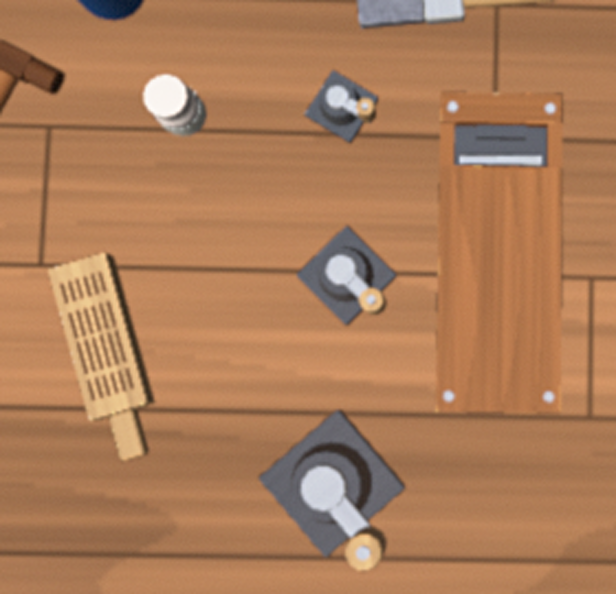

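The crop shows the middle crank at crop (345,275) with its handle at (371,299), whose top measures 96 mm as stated. The small crank's handle tops out at 74 mm and the large one's at 137 mm. The handled block is at crop (100,340). Now I refine the poses.

```bash
python3 - <<'E'
from h import *
for n in("top","side"):
    c=camera(n);W=pts(c);X,Y,Z=W[...,0],W[...,1],W[...,2]
    def sel(x0,x1,y0,y1,z0,z1):
        m=(X>x0)&(X<x1)&(Y>y0)&(Y<y1)&(Z>z0)&(Z<z1)
        m=cv2.morphologyEx(m.astype(np.uint8),cv2.MORPH_OPEN,np.ones((2,2)))>0
        return W[m]
    for nm,a in dict(base=(.47,.61,-.01,.13,.005,.02),hub=(.47,.61,-.01,.13,.03,.06),handle=(.47,.56,-.01,.08,.085,.105),
        blockbody=(.36,.58,.2,.38,.024,.034),blockhandle=(.35,.43,.2,.33,.015,.0245),blockall=(.33,.58,.2,.38,.012,.034),jig=(.38,.76,-.16,-.008,.014,.026)).items():
        P=sel(*a); print(n,nm,len(P),rect(P) if len(P)>4 else'', np.round(np.median(P,0)*1000,1), np.round(np.mean(P,0)*1000,1))
E
```

```text
top base 713 [540.7  64.6  68.4  68.1  46.2] [nan nan nan] [nan nan nan]
top hub 214 [533.8  55.2  47.   31.3  46.9] [nan nan nan] [nan nan nan]
top handle 99 [509.6  32.   21.6  17.8 -47.3] [508.5  31.5  95.7] [509.   31.4  91.5]
top blockbody 1962 [nan nan  0.  0.  0.] [nan nan nan] [nan nan nan]
top blockhandle 159 [381.4 264.9  42.9  26.   16.8] [nan nan nan] [nan nan nan]
top blockall 2355 [nan nan  0.  0.  0.] [nan nan nan] [nan nan nan]
top jig 7369 [nan nan  0.  0.  0.] [nan nan nan] [nan nan nan]
side base 418 [547.1  66.4  87.2  69.6  44.5] [535.8  43.1  11.5] [537.9  44.5  10.6]
side hub 233 [557.3  77.1 148.8  37.   56.3] [nan nan nan] [nan nan nan]
side handle 92 [546.4  95.1 170.9  17.4  62.6] [510.6  25.3  92.6] [513.6  31.9  88.2]
side blockbody 790 [475.1 286.2 218.3  32.4  29.1] [nan nan nan] [nan nan nan]
side blockhandle 144 [393.  256.9  57.9  57.6 -54.3] [395.8 254.2  18.8] [393.9 256.5  18.4]
side blockall 1222 [473.9 283.4 222.2  50.8  24.5] [nan nan nan] [nan nan nan]
side jig 5810 [576.4 -83.5 324.4 103.1   6.3] [nan nan nan] [nan nan nan]
```

Emit:
{"fn": "play_rows", "kwargs": {
  "plan": [
    [85,[-0.611,-0.532,0],-0.0738],
    [85,[-0.611,-0.532,0],-0.0738],
    [85,[-0.611,-0.532,0],-0.0738],
    [85,[-0.611,-0.532,0],-0.0738],
    [85,[-0.611,-0.532,0],-0.0738],
    [85,[-0.611,-0.532,0],-0.0738],
    [85,[-0.611,-0.532,0],-0.0738],
    [85,[-0.611,-0.532,0],-0.0738],
    [85,[-0.611,-0.532,0],-0.0738]
  ]
}}

```text
time_s: 2.6
eef_pos: [0.3213, 0.2963, 0.2314]
eef_rot: [0.0, 0.001, 1.0, 0.0]
wrist_force: [0.6, 1.1, -0.8]
opening: 0.997
grasp_force: 0.0
```

Emit:
{"fn": "play_rows", "kwargs": {
  "plan": [
    [85,[-0.472,-0.659,0.1],0],
    [85,[-0.472,-0.659,0.1],0],
    [85,[-0.472,-0.659,0.1],0],
    [85,[-0.472,-0.659,0.1],0],
    [60,[-0.472,-0.659,0.1],0],
    [60,[-0.472,-0.659,0.1],0],
    [60,[-0.472,-0.659,0.1],0],
    [60,[-0.472,-0.659,0.23],0],
    [60,[-0.472,-0.659,0.23],0]
  ]
}}

```text
time_s: 3.5
eef_pos: [0.5061, 0.0342, 0.1338]
eef_rot: [-0.005, -0.0, 1.0, 0.001]
wrist_force: [-2.2, -0.2, -0.3]
opening: 0.702
grasp_force: 0.0
```

```bash
python3 - <<'E'
from h import *
im=[]
o=get_obs();print(o["eef_pos"],o["eef_rot"],o["opening"])
for n in("side","top"):
    c=camera(n);W=pts(c);u=proj(c,[.51,.033,.08])[0].astype(int)
    im.append(cv2.resize(c["image"][u[1]-60:u[1]+60,u[0]-60:u[0]+60,::-1],(400,400)))
cv2.imwrite("pics/c2.png",np.hstack(im))
E
```

```text
[0.5060718  0.03418563 0.13379485] [-5.20686423e-03 -1.07739431e-04  9.99985855e-01  1.08058253e-03] 0.7016371305809781
```

View pics/c2.png

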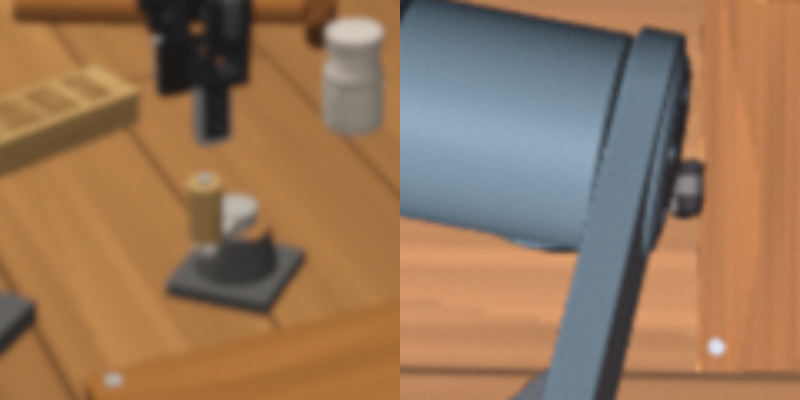

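The side crop shows the open gripper straight above the middle crank's handle. In the top view the arm hides it. I descend and grip.

Emit:
{"fn": "play_rows", "kwargs": {
  "plan": [
    [60,[0,0,0.1],0],
    [60,[0,0,0.19],0],
    [60,[0,0,0.19],0],
    [60,[0,0,0.19],0],
    [0,[0,0,0.19],0],
    [0,[0,0,0.19],0],
    [0,[0,0,0.19],0],
    [0,[0,0,0.19],0],
    [0,[0,0,0.19],0],
    [0,[0,0,0.19],0]
  ]
}}

```text
time_s: 4.6
eef_pos: [0.5114, 0.0326, 0.0654]
eef_rot: [0.002, 0.0, 1.0, -0.0]
wrist_force: [-1.0, 0.1, 8.5]
opening: 0.24
grasp_force: 58.3
```

```bash
python3 -c "
import numpy as np
p0=np.radians(-134.1);f=lambda a:45*np.array([-np.cos(p0-np.radians(a)),np.sin(p0-np.radians(a))])/400
for k in range(4):
  print([[0,[*np.round(f(k*90+i*9)-f(k*90),3).tolist(),0],0] for i in range(1,11)])"
```

```text
[[0, [0.012, 0.013, 0], 0], [0, [0.021, 0.028, 0], 0], [0, [0.028, 0.044, 0], 0], [0, [0.033, 0.061, 0], 0], [0, [0.034, 0.079, 0], 0], [0, [0.033, 0.097, 0], 0], [0, [0.029, 0.114, 0], 0], [0, [0.023, 0.13, 0], 0], [0, [0.014, 0.145, 0], 0], [0, [0.002, 0.159, 0], 0]]
[[0, [-0.013, 0.012, 0], 0], [0, [-0.028, 0.021, 0], 0], [0, [-0.044, 0.028, 0], 0], [0, [-0.061, 0.033, 0], 0], [0, [-0.079, 0.034, 0], 0], [0, [-0.097, 0.033, 0], 0], [0, [-0.114, 0.029, 0], 0], [0, [-0.13, 0.023, 0], 0], [0, [-0.145, 0.014, 0], 0], [0, [-0.159, 0.002, 0], 0]]
[[0, [-0.012, -0.013, 0], 0], [0, [-0.021, -0.028, 0], 0], [0, [-0.028, -0.044, 0], 0], [0, [-0.033, -0.061, 0], 0], [0, [-0.034, -0.079, 0], 0], [0, [-0.033, -0.097, 0], 0], [0, [-0.029, -0.114, 0], 0], [0, [-0.023, -0.13, 0], 0], [0, [-0.014, -0.145, 0], 0], [0, [-0.002, -0.159, 0], 0]]
[[0, [0.013, -0.012, 0], 0], [0, [0.028, -0.021, 0], 0], [0, [0.044, -0.028, 0], 0], [0, [0.061, -0.033, 0], 0], [0, [0.079, -0.034, 0], 0], [0, [0.097, -0.033, 0], 0], [0, [0.114, -0.029, 0], 0], [0, [0.13, -0.023, 0], 0], [0, [0.145, -0.014, 0], 0], [0, [0.159, -0.002, 0], 0]]
```

Emit:
{"fn": "play_rows", "kwargs": {
  "plan": [
    [0,[0.012,0.013,0],0],
    [0,[0.021,0.028,0],0],
    [0,[0.028,0.044,0],0],
    [0,[0.033,0.061,0],0],
    [0,[0.034,0.079,0],0],
    [0,[0.033,0.097,0],0],
    [0,[0.029,0.114,0],0],
    [0,[0.023,0.13,0],0],
    [0,[0.014,0.145,0],0],
    [0,[0.002,0.159,0],0]
  ]
}}

```text
time_s: 5.6
eef_pos: [0.51, 0.0966, 0.0653]
eef_rot: [0.001, -0.0, 1.0, -0.0]
wrist_force: [-2.6, -0.6, 10.4]
opening: 0.24
grasp_force: 59.1
```

Emit:
{"fn": "play_rows", "kwargs": {
  "plan": [
    [0,[-0.013,0.012,0],0],
    [0,[-0.028,0.021,0],0],
    [0,[-0.044,0.028,0],0],
    [0,[-0.061,0.033,0],0],
    [0,[-0.079,0.034,0],0],
    [0,[-0.097,0.033,0],0],
    [0,[-0.114,0.029,0],0],
    [0,[-0.13,0.023,0],0],
    [0,[-0.145,0.014,0],0],
    [0,[-0.159,0.002,0],0]
  ]
}}

```text
time_s: 6.6
eef_pos: [0.5739, 0.0975, 0.0654]
eef_rot: [0.001, -0.0, 1.0, 0.0]
wrist_force: [-2.5, 0.3, 7.0]
opening: 0.24
grasp_force: 58.9
```

Emit:
{"fn": "play_rows", "kwargs": {
  "plan": [
    [0,[-0.012,-0.013,0],0],
    [0,[-0.021,-0.028,0],0],
    [0,[-0.028,-0.044,0],0],
    [0,[-0.033,-0.061,0],0],
    [0,[-0.034,-0.079,0],0],
    [0,[-0.033,-0.097,0],0],
    [0,[-0.029,-0.114,0],0],
    [0,[-0.023,-0.13,0],0],
    [0,[-0.014,-0.145,0],0],
    [0,[-0.002,-0.159,0],0]
  ]
}}

```text
time_s: 7.6
eef_pos: [0.5749, 0.034, 0.0654]
eef_rot: [0.002, 0.0, 1.0, 0.0]
wrist_force: [0.2, 3.3, 7.3]
opening: 0.233
grasp_force: 58.8
```

Emit:
{"fn": "play_rows", "kwargs": {
  "plan": [
    [0,[0.013,-0.012,0],0],
    [0,[0.028,-0.021,0],0],
    [0,[0.044,-0.028,0],0],
    [0,[0.061,-0.033,0],0],
    [0,[0.079,-0.034,0],0],
    [0,[0.097,-0.033,0],0],
    [0,[0.114,-0.029,0],0],
    [0,[0.13,-0.023,0],0],
    [0,[0.145,-0.014,0],0],
    [0,[0.159,-0.002,0],0]
  ]
}}

```text
time_s: 8.6
eef_pos: [0.5118, 0.0321, 0.0654]
eef_rot: [0.002, 0.0, 1.0, -0.001]
wrist_force: [2.5, -1.2, 6.2]
opening: 0.238
grasp_force: 59.0
```

Emit:
{"fn": "play_rows", "kwargs": {
  "plan": [
    [0,[0.006,0.006,0],0],
    [0,[0.006,0.006,0],0],
    [0,[0.0,0.0,0],0],
    [60,[0,0,0],0],
    [60,[0,0,0],0],
    [60,[0,0,0],0],
    [60,[0,0,0],0],
    [60,[0,0,-0.1],0],
    [85,[0,0,-0.33],0],
    [85,[0,0,-0.33],0]
  ]
}}

```text
time_s: 9.6
eef_pos: [0.5096, 0.0329, 0.197]
eef_rot: [-0.0, -0.0, 1.0, 0.0]
wrist_force: [0.9, -0.7, 0.4]
opening: 0.991
grasp_force: 0.0
```

Emit:
{"fn": "play_rows", "kwargs": {
  "plan": [
    [85,[0.1,0.55,-0.12],0],
    [85,[0.1,0.55,-0.12],0],
    [85,[0.1,0.55,-0.12],0],
    [85,[0.1,0.55,-0.12],0],
    [85,[0.1,0.55,-0.12],0],
    [85,[0.1,0.55,-0.12],0],
    [85,[0.1,0.55,-0.12],0]
  ]
}}

```text
time_s: 10.3
eef_pos: [0.4694, 0.2531, 0.243]
eef_rot: [-0.0, -0.001, 1.0, -0.0]
wrist_force: [-0.4, -0.9, -0.1]
opening: 0.992
grasp_force: 0.0
```

```bash
python3 - <<'E'
from h import *
o=get_obs();print(o["time_s"],o["eef_pos"],o["eef_rot"])
im=[]
for n in("top","side"):
    c=camera(n);W=pts(c);im.append(c["image"][...,::-1])
    for l in("jig","block","stop","crank_grip"):
        for d in masks_of(c,l):
            if d["conf"]<.4: continue
            P=W[d["mask"]];P=P[~np.isnan(P[:,0])]
            zt=np.percentile(P[:,2],90);T=P[abs(P[:,2]-zt)<.006]
            print(n,l,round(d["conf"],2),np.round(d["rect"]),"ztop",round(zt,4),rect(T),len(T),np.round(np.median(T,0)*1000,1))
    if n=="side":
        J=W[(abs(W[...,2]-.0485)<.004)&(W[...,0]>.6)&(W[...,0]<.75)&(abs(W[...,1]+.082)<.06)];print("plate top",len(J),rect(J) if len(J)>4 else '')
cv2.imwrite("pics/c3.png",np.hstack([cv2.resize(i[60:380,80:480],(400,320)) for i in im]))
E
```

```text
10.3 [0.46938081 0.2531239  0.24295084] [-2.51621926e-04 -1.01897052e-03  9.99999404e-01 -2.99919994e-04]
top jig 0.68 [250. 230.  27.  25.] ztop 0.0967 [511.5  31.9  19.4  18.1 -86.8] 88 [512.   31.9  95.8]
top jig 0.59 [317. 215.  58. 146.] ztop 0.0234 [569.4 -82.3 312.  118.8   0.6] 6619 [549.4 -82.4  20.4]
top block 0.7 [135. 263.  50.  95.] ztop 0.0306 [457.  289.7 192.1  56.3  18.3] 1387 [452.6 292.5  28.4]
top stop 0.67 [319. 163.  43.  25.] ztop 0.0496 [673.3 -82.   77.7  39.8  89.8] 179 [658.  -82.4  48. ]
top crank_grip 0.84 [245. 336.  41.  49.] ztop 0.1382 [295.9  29.   28.3  27.5 -44.2] 207 [296.2  28.7 137.6]
top crank_grip 0.73 [249. 149.  22.  18.] ztop 0.0741 [692.8  46.6  15.   14.4 -86.8] 54 [692.5  45.8  73.9]
top crank_grip 0.65 [251. 231.  29.  28.] ztop 0.0967 [511.5  31.9  19.4  18.1 -86.8] 88 [512.   31.9  95.8]
side jig 0.76 [343. 279. 171.  77.] ztop 0.0228 [ 5.682e+02 -8.520e+01  3.144e+02  1.248e+02  4.000e-01] 5346 [543.1 -93.8  20.4]
side block 0.79 [233. 204.  75.  34.] ztop 0.03 [455.8 289.1 194.3  65.1  18.4] 808 [468.  288.4  28.6]
side stop 0.86 [389. 259.  29.  31.] ztop 0.0482 [672.2 -86.7  75.5  40.3 -89.7] 178 [657.  -91.1  46.7]
side crank_grip 0.92 [299. 226.  22.  25.] ztop 0.0958 [510.7  28.3  19.2  18.1 -44.5] 61 [509.   26.4  96.1]
side crank_grip 0.88 [195. 240.  42.  39.] ztop 0.1367 [294.9  24.9  28.8  28.7 -46.9] 149 [293.6  21.  137.5]
side crank_grip 0.65 [372. 216.  11.  21.] ztop 0.0739 [692.7  42.1  15.2  12.   16.1] 37 [691.4  41.3  73.5]
plate top 134 [669.3 -84.   80.7  34.7 -89.5]
```

View pics/c3.png

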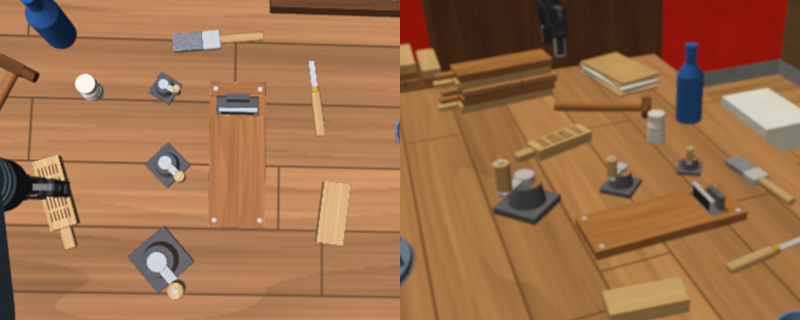

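Plate is up: its top is at 48–49 mm at about x 657, y -82, and the crank handle is back at its start after a full turn. The block is undisturbed at yaw 18.3°. Next I turn over it and go down.

Emit:
{"fn": "play_rows", "kwargs": {
  "plan": [
    [85,[0,0.1025,0.1],-0.102],
    [85,[0,0.1025,0.2],-0.102],
    [85,[0,0.1025,0.3],-0.102],
    [85,[0,0.1025,0.42],-0.102],
    [85,[0,0.1025,0.42],-0.102],
    [85,[0,0.1025,0.42],-0.102],
    [85,[0,0.1025,0.42],-0.102],
    [85,[0,0.1025,0.42],-0.102]
  ]
}}

```text
time_s: 11.6
eef_pos: [0.4721, 0.2945, 0.0785]
eef_rot: [0.003, -0.159, 0.987, 0.001]
wrist_force: [-0.7, -0.8, -0.3]
opening: 0.994
grasp_force: 0.0
```

```bash
python3 - <<'E'
from h import *
o=get_obs();print(o["time_s"],o["eef_pos"],o["eef_rot"])
c=camera("side");u=proj(c,[.47,.294,.03])[0].astype(int)
i1=cv2.resize(c["image"][u[1]-60:u[1]+60,u[0]-60:u[0]+60,::-1],(400,400))
c=camera("top");u=proj(c,[.47,.294,.03])[0].astype(int)
i2=cv2.resize(c["image"][u[1]-60:u[1]+60,u[0]-60:u[0]+60,::-1],(400,400))
cv2.imwrite("pics/c4.png",np.hstack([i1,i2]))
E
```

```text
11.6 [0.47210141 0.29453012 0.07849084] [ 2.69916888e-03 -1.59487431e-01  9.87196139e-01  5.06664507e-04]
```

View pics/c4.png

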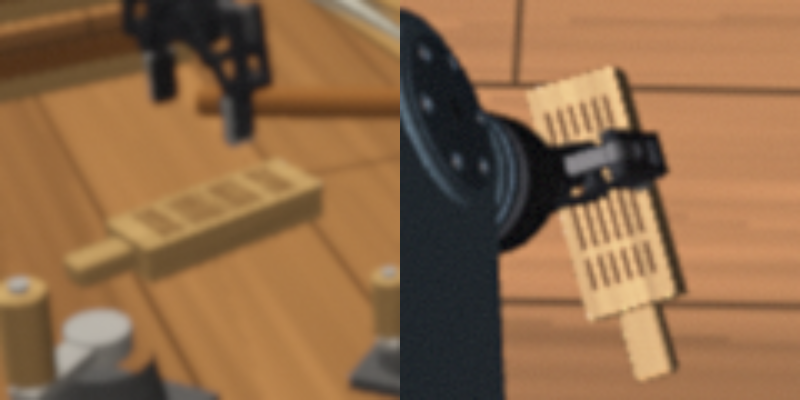

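Fingers straddle the block body squarely in both crops. I descend and grip.

Emit:
{"fn": "play_rows", "kwargs": {
  "plan": [
    [85,[0,0,0.08],0],
    [85,[0,0,0.16],0],
    [85,[0,0,0.185],0],
    [85,[0,0,0.185],0],
    [85,[0,0,0.185],0],
    [40,[0,0,0.185],0],
    [40,[0,0,0.185],0],
    [40,[0,0,0.185],0],
    [40,[0,0,0.185],0],
    [40,[0,0,0.185],0]
  ]
}}

```text
time_s: 12.7
eef_pos: [0.4711, 0.2942, 0.003]
eef_rot: [0.001, -0.16, 0.987, 0.0]
wrist_force: [-0.4, -1.0, 5.9]
opening: 0.645
grasp_force: 64.6
```

Emit:
{"fn": "play_rows", "kwargs": {
  "plan": [
    [40,[0,0,-0.05],0],
    [40,[0,0,-0.15],0],
    [40,[0,0,-0.25],0],
    [40,[0,0,-0.35],0.05],
    [40,[0,0,-0.4],0.098],
    [40,[0,0,-0.4],0.098],
    [40,[0,0,-0.4],0.098],
    [40,[0,0,-0.4],0.098]
  ]
}}

```text
time_s: 13.5
eef_pos: [0.4685, 0.2933, 0.1592]
eef_rot: [-0.002, -0.008, 1.0, -0.001]
wrist_force: [-0.5, 1.0, -2.6]
opening: 0.642
grasp_force: 64.7
```

Emit:
{"fn": "play_rows", "kwargs": {
  "plan": [
    [40,[-0.01,-0.05,0],0],
    [40,[-0.03,-0.15,0],0],
    [40,[-0.05,-0.26,0],0],
    [40,[-0.08,-0.38,0],0],
    [40,[-0.1,-0.5,0],0],
    [40,[-0.13,-0.62,0],0],
    [40,[-0.15,-0.74,0],0],
    [40,[-0.17,-0.85,0],0],
    [40,[-0.183,-0.943,0],0],
    [40,[-0.183,-0.943,0],0]
  ]
}}

```text
time_s: 14.5
eef_pos: [0.5474, -0.087, 0.1593]
eef_rot: [-0.001, -0.005, 1.0, -0.0]
wrist_force: [0.2, -0.0, -2.5]
opening: 0.647
grasp_force: 64.7
```

Emit:
{"fn": "play_rows", "kwargs": {
  "plan": [
    [40,[0,0,0.08],0],
    [40,[0,0,0.16],0],
    [40,[0,0,0.22],0],
    [40,[0,0,0.26],0],
    [40,[0,0,0.26],0],
    [40,[0,0,0.26],0],
    [40,[0,0,0.26],0]
  ]
}}

```text
time_s: 15.2
eef_pos: [0.5484, -0.0823, 0.058]
eef_rot: [0.0, -0.007, 1.0, -0.0]
wrist_force: [0.2, -0.2, -2.2]
opening: 0.642
grasp_force: 64.7
```

```bash
python3 - <<'E'
from h import *
o=get_obs();print(o["time_s"],o["eef_pos"],o["eef_rot"],o["wrist_force"])
im=[]
for n in("top","side"):
    c=camera(n);W=pts(c);u=proj(c,[.56,-.082,.04])[0].astype(int)
    im.append(cv2.resize(c["image"][u[1]-90:u[1]+90,u[0]-90:u[0]+90,::-1],(400,400)))
    for l in("block","stop","jig"):
        for d in masks_of(c,l)[:1]:
            P=W[d["mask"]];P=P[~np.isnan(P[:,0])]
            for z in np.percentile(P[:,2],[50,90]):
                T=P[abs(P[:,2]-z)<.005];print(n,l,round(d["conf"],2),np.round(d["rect"]),round(z,4),rect(T),len(T),"xmax",round(np.percentile(T[:,0],99),4))
cv2.imwrite("pics/c5.png",np.hstack(im))
E
```

```text
15.2 [ 0.54836476 -0.0823298   0.05798845] [ 4.92425994e-04 -6.75471550e-03  9.99977052e-01 -1.64519118e-04] [ 0.23326771 -0.23777446 -2.15958046]
top block 0.89 [316. 247.  32.  39.] 0.0829 [491.4 -82.5  74.3  54.4   1.1] 677 xmax 0.5256
top block 0.89 [316. 247.  32.  39.] 0.0856 [493.3 -82.4  70.1  54.3   1. ] 594 xmax 0.5256
top stop 0.63 [319. 158.  30.   7.] 0.0415 [687.7 -81.6  49.4  12.3  87.5] 138 xmax 0.6941
top stop 0.63 [319. 158.  30.   7.] 0.0443 [687.8 -81.6  49.4  12.2  87.5] 125 xmax 0.6941
top jig 0.61 [316. 214.  54. 146.] 0.02 [569.8 -82.6 311.7 117.4   0.9] 1385 xmax 0.7245
top jig 0.61 [316. 214.  54. 146.] 0.0254 [569.3 -82.6 310.5 117.2   0.9] 625 xmax 0.7242
side block 0.64 [325. 255. 104.  43.] 0.0799 [ 5.317e+02 -8.430e+01  1.955e+02  6.160e+01  2.000e-01] 1216 xmax 0.6263
side block 0.64 [325. 255. 104.  43.] 0.0846 [532.1 -84.  194.9  61.2   0.8] 1025 xmax 0.6264
side stop 0.73 [390. 260.  23.  29.] 0.0359 [673.1 -92.6  64.7  42.6 -88.8] 150 xmax 0.6924
side stop 0.73 [390. 260.  23.  29.] 0.048 [671.9 -94.4  62.7  38.7 -89.1] 115 xmax 0.6893
side jig 0.71 [342. 281. 173.  73.] 0.02 [ 5.686e+02 -8.610e+01  3.148e+02  1.239e+02  4.000e-01] 4577 xmax 0.722
side jig 0.71 [342. 281. 173.  73.] 0.0228 [ 5.686e+02 -8.610e+01  3.148e+02  1.239e+02  5.000e-01] 4292 xmax 0.722
```

View pics/c5.png

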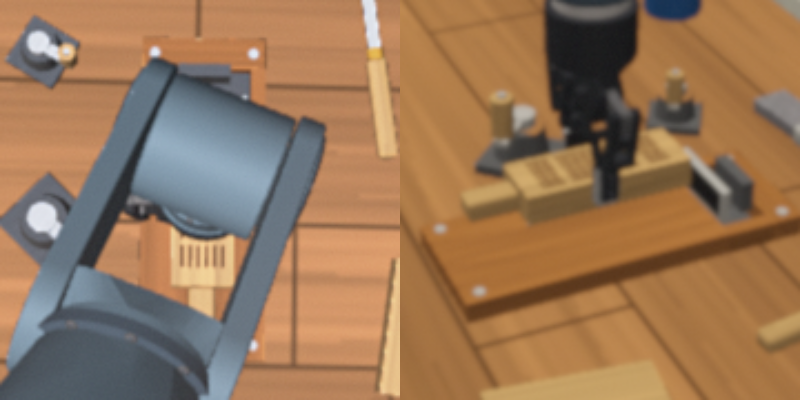

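In hand, the block is centred over the jig and square, with its nose about 25 mm before the plate. I lower it.

Emit:
{"fn": "play_rows", "kwargs": {
  "plan": [
    [40,[0,0,0.04],0],
    [40,[0,0,0.07],0],
    [40,[0,0,0.08],0],
    [40,[0,0,0.08],0],
    [40,[0,0,0.08],0]
  ]
}}

```text
time_s: 16.1
eef_pos: [0.548, -0.0825, 0.0254]
eef_rot: [0.0, -0.006, 1.0, -0.0]
wrist_force: [0.2, -0.9, -2.0]
opening: 0.64
grasp_force: 64.8
```

Emit:
{"fn": "play_rows", "kwargs": {
  "plan": [
    [40,[0,0,0.003],0],
    [40,[0,0,0.0055],0],
    [40,[0,0,0.0055],0],
    [40,[0,0,0.0055],0]
  ]
}}

```text
time_s: 16.5
eef_pos: [0.5479, -0.0825, 0.0232]
eef_rot: [0.0, -0.006, 1.0, -0.0]
wrist_force: [0.7, 0.0, -2.1]
opening: 0.643
grasp_force: 64.8
```

Emit:
{"fn": "play_rows", "kwargs": {
  "plan": [
    [40,[0,0,0.002],0],
    [40,[0,0,0.002],0],
    [40,[0,0,0.002],0],
    [40,[0,0,0.002],0]
  ]
}}

```text
time_s: 16.9
eef_pos: [0.5479, -0.0825, 0.023]
eef_rot: [0.0, -0.006, 1.0, -0.0]
wrist_force: [-2.8, -0.5, 6.4]
opening: 0.64
grasp_force: 65.5
```

Emit:
{"fn": "play_rows", "kwargs": {
  "plan": [
    [40,[0,0,-0.0015],0],
    [40,[-0.02,0,-0.0015],0],
    [40,[-0.035,0,-0.0015],0],
    [40,[-0.05,0,-0.0015],0],
    [40,[-0.05,0,-0.0015],0],
    [40,[-0.05,0,-0.0015],0]
  ]
}}

```text
time_s: 17.5
eef_pos: [0.5688, -0.0824, 0.023]
eef_rot: [0.001, -0.006, 1.0, -0.0]
wrist_force: [1.3, -0.9, -0.1]
opening: 0.642
grasp_force: 64.9
```

Emit:
{"fn": "play_rows", "kwargs": {
  "plan": [
    [40,[-0.01,0,0],0],
    [40,[-0.02,0,0],0],
    [40,[-0.02,0,0],0],
    [40,[-0.02,0,0],0],
    [40,[-0.02,0,0],0]
  ]
}}

```text
time_s: 18.0
eef_pos: [0.5751, -0.082, 0.023]
eef_rot: [-0.001, -0.006, 1.0, 0.0]
wrist_force: [-4.5, 0.0, 5.1]
opening: 0.641
grasp_force: 65.8
```

Emit:
{"fn": "play_rows", "kwargs": {
  "plan": [
    [40,[-0.008,0,0],0],
    [40,[-0.015,0,0],0],
    [40,[-0.015,0,0],0],
    [40,[-0.015,0,0],0],
    [40,[-0.015,0,0],0]
  ]
}}

```text
time_s: 18.5
eef_pos: [0.5787, -0.0819, 0.023]
eef_rot: [-0.003, -0.006, 1.0, 0.0]
wrist_force: [-15.8, -1.7, 14.2]
opening: 0.639
grasp_force: 66.8
```

```bash
python3 - <<'E'
from h import *
for i in range(4):
    o=get_obs();c=camera("side");W=pts(c);print(o["time_s"],o["eef_pos"],o["wrist_force"],o["torque"])
for l in("block","stop"):
    for d in masks_of(c,l)[:1]:
        P=W[d["mask"]];P=P[~np.isnan(P[:,0])]
        z=np.percentile(P[:,2],85);T=P[abs(P[:,2]-z)<.004];print(l,round(z,4),rect(T),len(T))
u=proj(c,[.64,-.082,.04])[0].astype(int)
cv2.imwrite("pics/c6.png",cv2.resize(c["image"][u[1]-60:u[1]+60,u[0]-80:u[0]+80,::-1],(800,600)))
E
```

```text
18.5 [ 0.57865302 -0.08191717  0.0229808 ] [-15.78854438  -1.71889375  14.23516531] [-0.15041392  1.91027961 -0.18775553]
18.55 [ 0.57868534 -0.0819227   0.02298645] [-15.27962044  -0.40661636  14.6753242 ] [-0.13908953  1.9146225  -0.21512942]
18.6 [ 0.57870418 -0.08191066  0.02301182] [-15.47575889  -0.88500389  14.13915895] [-0.12989933  1.9546127  -0.22955994]
18.65 [ 0.57871715 -0.0819335   0.02301862] [-15.08429488  -0.9753132   13.62045012] [-0.12625653  1.92849342 -0.21869232]
block 0.049 [565.  -84.3 195.2  60.8   1.2] 998
stop 0.0162 [ 677.  -258.5  130.3   22.6    8.2] 445
```

View pics/c6.png

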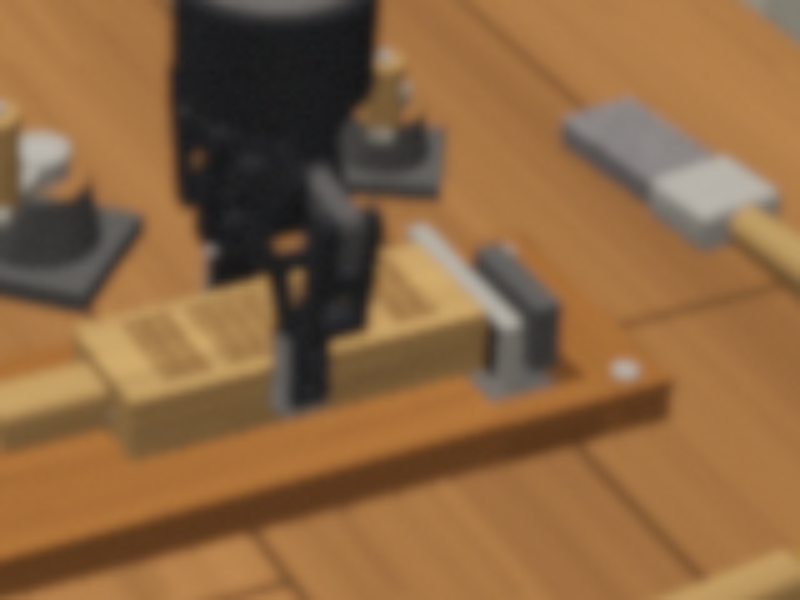

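The block's end sits flush on the plate. The downward load of about 16 N means board friction is mixed into the reading, so I unload vertically first.

Emit:
{"fn": "play_rows", "kwargs": {
  "plan": [
    [40,[0,0,-0.0015],0],
    [40,[0,0,-0.003],0],
    [40,[0,0,-0.003],0],
    [40,[0,0,-0.003],0],
    [40,[0,0,-0.003],0]
  ]
}}

```text
time_s: 19.3
eef_pos: [0.5793, -0.0819, 0.023]
eef_rot: [-0.003, -0.006, 1.0, 0.0]
wrist_force: [-7.3, -1.6, 2.9]
opening: 0.64
grasp_force: 65.2
```

Emit:
{"fn": "play_rows", "kwargs": {
  "plan": [
    [40,[-0.006,0,-0.001],0],
    [40,[-0.0125,0,-0.002],0],
    [40,[-0.0125,0,-0.002],0],
    [40,[-0.0125,0,-0.002],0],
    [40,[-0.0125,0,-0.002],0],
    [40,[-0.0125,0,-0.002],0]
  ]
}}

```text
time_s: 19.9
eef_pos: [0.5833, -0.0818, 0.0232]
eef_rot: [-0.004, -0.006, 1.0, 0.001]
wrist_force: [-9.8, -1.7, 0.8]
opening: 0.643
grasp_force: 65.1
```

Emit:
{"fn": "play_rows", "kwargs": {
  "plan": [
    [40,[-0.005,0,-0.0012],0],
    [40,[-0.005,0,-0.0012],0],
    [40,[-0.005,0,-0.0012],0],
    [40,[-0.005,0,-0.0012],0],
    [40,[-0.005,0,-0.0012],0]
  ]
}}

```text
time_s: 20.4
eef_pos: [0.5845, -0.0817, 0.0233]
eef_rot: [-0.005, -0.006, 1.0, 0.001]
wrist_force: [-11.4, -2.6, 0.3]
opening: 0.641
grasp_force: 65.1
```

```bash
python3 - <<'E'
from h import *
F=[];D=[]
for i in range(6):
    c=camera("side");o=get_obs();W=pts(c);F.append(o["wrist_force"])
    T=W[(W[...,0]>.63)&(W[...,0]<.72)&(abs(W[...,1]+.082)<.037)&(abs(W[...,2]-.0445)<.0065)]
    D.append([len(T),*rect(T)])
print(o["time_s"],o["eef_pos"],np.mean(F,0),np.std(F,0));print(D[-1])
# plain-end position along jig and plate top points
d=masks_of(c,"block")[0];P=W[d["mask"]];P=P[abs(P[:,2]-.049)<.004];print("block",d["conf"],rect(P))
q=o["eef_rot"];print(q)
for z0,z1 in((.044,.05),):
    m=(W[...,0]>.64)&(W[...,0]<.71)&(abs(W[...,1]+.082)<.038)&(W[...,2]>z0)&(W[...,2]<z1)
    h,e=np.histogram(W[m][:,0]*1000,np.arange(640,712,3));print(dict(zip(e.astype(int).tolist(),h.tolist())))
cv2.imwrite("pics/s7.png",c["image"][...,::-1])
E
```

```text
20.7 [ 0.58446777 -0.08172662  0.02330828] [-11.36382149  -2.85930134   1.68317381] [0.44842635 0.41960426 0.31515254]
[507, np.float64(662.2), np.float64(-82.0), np.float64(72.9), np.float64(64.2), np.float64(-89.5)]
block 0.6 [528.8  43.5  60.6  12.6  38.1]
[-4.57774284e-03 -6.11257930e-03  9.99970626e-01  6.54713641e-04]
{640: 20, 643: 21, 646: 18, 649: 27, 652: 22, 655: 25, 658: 26, 661: 22, 664: 36, 667: 25, 670: 26, 673: 2, 676: 0, 679: 1, 682: 0, 685: 2, 688: 2, 691: 0, 694: 0, 697: 0, 700: 0, 703: 0, 706: 0}
```

Emit:
{"fn": "play_rows", "kwargs": {
  "plan": [
    [40,[-0.0025,0,-0.0003],0],
    [40,[-0.0025,0,-0.0003],0],
    [40,[-0.0025,0,-0.0003],0],
    [40,[-0.0025,0,-0.0003],0],
    [40,[-0.0025,0,-0.0003],0],
    [40,[-0.0025,0,-0.0003],0],
    [40,[-0.0025,0,-0.0003],0],
    [40,[-0.0025,0,-0.0003],0],
    [40,[-0.0025,0,-0.0003],0],
    [40,[-0.0025,0,-0.0003],0]
  ]
}}

```text
time_s: 21.75
eef_pos: [0.5852, -0.0817, 0.0233]
eef_rot: [-0.005, -0.006, 1.0, 0.001]
wrist_force: [-12.4, -3.0, 2.0]
opening: 0.639
grasp_force: 65.1
```

```bash
python3 - <<'E'
from h import *
F=[]
for i in range(6):
    c=camera("side");o=get_obs();F.append(o["wrist_force"])
print(o["time_s"],o["eef_pos"],np.mean(F,0),o["grasp_force"])
W=pts(c)
for l in("block","stop"):
    for d in masks_of(c,l)[:2]:
        P=W[d["mask"]];P=P[~np.isnan(P[:,0])];T=P[abs(P[:,2]-.0485)<.004]
        print(l,d["conf"],np.round(d["rect"]),rect(T) if len(T)>4 else'')
E
```

```text
22.05 [ 0.58522492 -0.08172875  0.02333393] [-12.09936486  -2.8895497    1.10245176] 65.09679079055786
block 0.87 [342. 265. 101.  41.] [ 5.701e+02 -8.350e+01  1.959e+02  6.310e+01  5.000e-01]
stop 0.54 [390. 258.  21.  34.] [676.7 -86.   76.5  22.4  89.6]
```

The wrist reads 12.1 N. The nose is at x 667.6 mm against the free face at about 655, so the plate has moved about 12 mm. The block is square at 0.5° and centred. Handing in.

```bash
python3 -c "
from bench import *
print(hand_in())"
```

```text
the job is handed in; nothing more can be done
None
```

I wound the crank its full turn and the stop plate came up. The handled block lies flat, square and centred on the jig board, still gripped and pressed on the plate with about 12 N. I handed the job in at about 22 s, and the hand-in returned no verdict.

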